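# Find the stamped parts crate and push it to the dispatch rail

### The job

Tip each of the two parts crates over backwards, away from you, so that both lie on their far walls and you can see the undersides. Then push the one that has a round stamp on its underside, still lying, straight ahead until its open mouth is flush against the dispatch rail, and leave the other lying well short of the rail. Only push, never pick a crate up, and leave the loose parts round about where they are.

Things in the scene. Friction and masses are not known exactly. Their poses are not given: they have to be found in the camera images.
- crate_a: empty, open-topped crate of pale board, 64 mm deep (x) x 110 mm wide (y) x 115 mm tall (z), walls and flat floor 6 mm, 0.26 to 0.46 kg. Starts upright left or right of the middle, a broad wall facing the robot. Origin: centre of the underside; x points to its far broad wall, z to the open mouth. Pushed away near the top of the near wall it tips about the far bottom edge and, past 35 degrees, falls over by itself.
- crate_b: empty, open-topped crate of pale board, 64 mm deep (x) x 110 mm wide (y) x 115 mm tall (z), walls and flat floor 6 mm, 0.26 to 0.46 kg. Starts upright left or right of the middle, a broad wall facing the robot. Origin: centre of the underside; x points to its far broad wall, z to the open mouth. Pushed away near the top of the near wall it tips about the far bottom edge and, past 35 degrees, falls over by itself.
- stamp (a point): centre of the stamp, a dark burnt-in ring of 50 mm outer diameter with a cross in it, at the centre of the underside of one of the two crates (it coincides with that crate's origin); which side that crate stands on changes from run to run. The other underside is bare.
- dispatch_rail: the dispatch rail: a straight aluminium bar screwed to the table beyond the crates, 620 mm long (y), 30 mm wide (x), 20 mm high. It cannot move. Origin: on the table at the foot of the middle of its near face (the face towards the robot); its x points away from the robot, square to the near face, y along the rail.
- crate_a_mouth (a point): centre of the open mouth of crate_a, level with its rim, 115 mm along z from its origin
- crate_b_mouth (a point): centre of the open mouth of crate_b, level with its rim, 115 mm along z from its origin
- crate_a_back (a point): centre of the outer face of the far broad wall of crate_a; on the table surface (height 0) when the crate lies on its far wall: its underside then stands upright facing the robot, 64 mm high, and its z lies level, pointing away from the robot
- crate_b_back (a point): centre of the outer face of the far broad wall of crate_b; on the table surface (height 0) when the crate lies on its far wall: its underside then stands upright facing the robot, 64 mm high, and its z lies level, pointing away from the robot
- crate_a_middle (a point): middle of crate_a's box; 58 mm high when upright, 32 mm when lying, at most 66 mm while it tips over an edge
- crate_b_middle (a point): middle of crate_b's box; 58 mm high when upright, 32 mm when lying, at most 66 mm while it tips over an edge
- drive_bogie: bystander: small four-wheeled brass axle set, 70x69x31 mm, between the crates; origin at its underside
- driver_board: bystander: small circuit board with parts on it, 18x39x21 mm, in the middle between the crates' lanes; origin at its underside
- angle_bracket: bystander: brass angle bracket, 32x42x29 mm, in the middle nearer the rail; origin at its underside
- radio_receiver: bystander: flat black box, 38x61x17 mm, left of the left crate's lane; origin at its underside
- gear_box: bystander: brass U-bracket gearbox, 103 mm long (lying along world x), 36 mm wide, 28 mm high, right of the right crate's lane; origin at its underside

How it is judged:
On the way:
1. both crates lie on their far walls, and the stamped one has not yet been pushed to the rail (height (world z) of each of crate_a_back, crate_b_back below 0.006 m and x of crate_a_mouth in the frame of dispatch_rail below -0.02 m), for 0.2 s.
At the end, for the whole second after the job is handed in: both crates lie on their far walls at rest (back wall within 6 mm of the table); the stamped crate's mouth is within 6 mm of the rail's near face and square to it within 0.09 rad; the other crate's mouth is at least 15 mm short of the rail (height (world z) of each of crate_a_back, crate_b_back below 0.006 m and x of crate_a_mouth in the frame of dispatch_rail between -0.006 and 0.006 m and y of crate_a_mouth in the frame of dispatch_rail between -0.3 and 0.3 m and angle between the z axis of crate_a and the x axis of dispatch_rail, either way round below 0.09 rad and x of crate_b_mouth in the frame of dispatch_rail below -0.015 m and linear speed of each of crate_a, crate_b below 0.01 m/s); the robot touches nothing.
It fails at once if a crate is lifted off the table (its middle above 90 mm) (height (world z) of any of crate_a_middle, crate_b_middle above 0.09 m).
It fails at once if the crate without a stamp comes within 15 mm of the rail (x of crate_b_mouth in the frame of dispatch_rail above -0.015 m).
It fails at once if a loose bystander is disturbed (moved more than 20 mm) (distance of any of drive_bogie, driver_board, angle_bracket, radio_receiver, gear_box from where it was at the start of the episode above 0.02 m).
It also fails if it takes over 72 s, if anything falls off the work surface, if the arm or the gripper's body presses on something with over 40 N, if the wrist force passes 120 N, or if a joint passes its speed limit or range.

### The arm

A 6-joint arm with a two-finger parallel gripper is mounted at the origin on a cart in front of the work surface, level with it; the furniture and walls round the work are solid. World frame = base frame: x ahead of the robot, y to its left, z up, the work surface at z = 0. Lengths are in m, angles in rad, forces in N, time in s.
With the tool pointing down it reaches from about 0.225 to 0.725 m from the base axis. Payload 3.1 kg.
Tool frame: the origin (TCP) lies midway between the tips of the shut fingers; the grasp point (between the pads) lies 19 mm behind it; z points along the fingers, y is the direction in which the jaws open and shut (so a half turn about z gives the same grasp; the last joint's range is limited). The gripper opens to 85 mm and grips with 20 to 120 N. Pads are 22 mm wide; open, the fingers measure 114 mm over their backs; the gripper's body (76 mm by 85 mm) begins 54 mm behind the grasp point. The pads swing forward as they close: fully open they stand 13 mm farther back than shut.
Start: joints at [-1.336, 0.048, 0.099, 1.622, 0, 1.443], TCP at [0.186, -0.491, 0.231] pointing down, gripper open.
Joint ranges: [-2.91, 2.91], [-0.99, 1.94], [-1.21, 1.42], [-2.12, 2.29], [-1.49, 1.47], [-3.14, 3.14]. Speed limits (rad/s): [2.79, 2.79, 3.14, 3.14, 3.14, 3.14].

### API

Orientations are given as a unit quaternion [w, x, y, z].
In Python, from plant import status, cams, ticket gives the robot as it stands. The module is installed in compiled form; this text tells all that it offers.
- The arm moves only by the tool jog_arm, never from a script. Its argument "rows" is a list of rows, each an object of numbers: "wx", "wy", "wz": the turn, a rotation vector about the tool's x, y, z in degrees; "tx", "ty", "tz": the shift along the tool's x, y, z in m; "claw": the closure, from -1 (fully open) to 1 (shut), so that 0 is half open. A call has 1 to 8 rows; each row shifts and turns the commanded pose from where the row before left it, along the tool's axes as they then stand; what a row does not reach is not made up. A row lasts 1/8 s, in which the tool goes at most 62.5 mm and 10.7 degrees, less where a joint would pass 70% of its speed; a pose out of reach is approached as far as the arm can. A call is refused whole if a number of a shift passes 0.0625 or a number of a turn 10.7, either way. A call with a gripper value outside its range is refused whole. The fingers move at their own pace and stop on an object; "grip_force" is the grip in N (left out, the last holds). Time passes only in rows, so rows that do not move let the fingers close. It gives the time, the measured TCP pose, the force and the opening at its end, in the units of the state.
- status.sense(): the state, without advancing time (a new reading comes with each control period).
- cams.get_image(name): name is "scene" or "top"; returns (picture, depth): 400x640x3 uint8, red, green, blue; 400x640 float32, m along the optical axis (not along the pixel's ray), 0 where there is no reading.
- cams.camera_params(name): a dict with "fx", "fy", "cx", "cy" (pixels), "D" ([k1, k2, p1, p2, k3] as OpenCV has them; the pictures are not rectified), "rvec" (rotation vector, rad) and "tvec" (3), from world to camera coordinates, as OpenCV has them. Camera axes: x right, y down, z forward; pixel columns grow to the right and rows downward; lengths in m; the calibration is good to about 2 mm. A picture is of the moment at which its call begins. camera_params takes no time and is no camera call.
- ticket.sign_off(): hands the job in, once; it reports no verdict.
The state is a dict: "time": time; "joint_positions": joint angles; "qvel": joint speeds; "joint_efforts": joint torques, N m; "position": TCP position; "eef_rot": TCP orientation; "contact_force": force on the tool from outside, world axes, zero at the start; "wrist_torque": the same for the moment, N m; "gripper_width": opening from 0.0 (shut) to 1.0 (fully open).
Only numpy, scipy, OpenCV 4.12 (cv2) and the standard library are available. Lean on these libraries where they do the work, as an engineer would, in place of code of your own. Each camera call takes 0.05 s, during which the arm holds its last target. There are 200 camera calls.

## Working session

There is one attempt and no reset: what is moved stays moved. The work goes in short steps, Python scripts to look and compute and a tool call to move; the robot and the scene stay as the last step left them, time stands still between calls to the robot, and variables do not carry over. Pictures are saved under pics/ and viewed, about 8 in all and at most 12, crops included, and the job is handed in when it is done.

Besides the shell and the picture viewer there is one more tool, called after "Request:" by a JSON object that holds its "name" and its "arguments". jog_arm: Moves the arm, as the interface text tells. Its arguments: {"type":"object","properties":{"rows":{"type":"array","items":{"type":"object","properties":{"wx":{"type":"number"},"wy":{"type":"number"},"wz":{"type":"number"},"tx":{"type":"number"},"ty":{"type":"number"},"tz":{"type":"number"},"claw":{"type":"number"}}}},"grip_force":{"type":"number"}},"required":["rows"]}

```bash
mkdir -p pics; cat > h.py <<'E'
import numpy as np, cv2
from plant import status, cams, ticket
def grab(n,f=None):
    im,d=cams.get_image(n)
    if f: cv2.imwrite('pics/'+f,im[:,:,::-1])
    p=cams.camera_params(n); K=np.array([[p['fx'],0,p['cx']],[0,p['fy'],p['cy']],[0,0,1]])
    R=cv2.Rodrigues(np.array(p['rvec'],float))[0]; t=np.array(p['tvec'],float).reshape(3)
    v,u=np.mgrid[0:400,0:640]
    pts=np.stack([u,v],-1).reshape(-1,1,2).astype(np.float64)
    n_=cv2.undistortPoints(pts,K,np.array(p['D'],float)).reshape(400,640,2)
    c=np.dstack([n_*d[...,None],d]); W=(c-t)@R
    W[d==0]=np.nan
    return im,d,W
E
python3 - <<'E'
from h import *
for n in('scene','top'):
    im,d,W=grab(n,n+'0.png'); np.save(n+'0.npy',W)
    p=cams.camera_params(n); R=cv2.Rodrigues(np.array(p['rvec']))[0]; print(n,-R.T@np.array(p['tvec']).ravel())
s=status.sense(); print(s['time'],s['position'],s['eef_rot'],s['gripper_width'],s['contact_force'])
a=cv2.imread('pics/scene0.png');b=cv2.imread('pics/top0.png')
cv2.imwrite('pics/both0.png',cv2.resize(np.vstack([a,b]),(480,600)))
E
```

```text
scene [-0.04791109  0.40645863  0.95672451]
top [ 0.37868622 -0.01772473  1.26324672]
0.1 [ 0.18615757 -0.49029692  0.23022662] [-1.07109365e-03  9.83594995e-01  1.80387732e-01 -6.36649207e-05] 0.9962952856603221 [-0.33518184  0.67102796 -0.43728201]
```

View pics/top0.png

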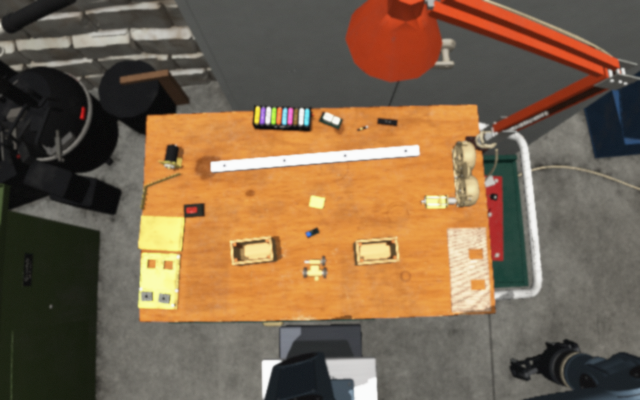

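View pics/scene0.png

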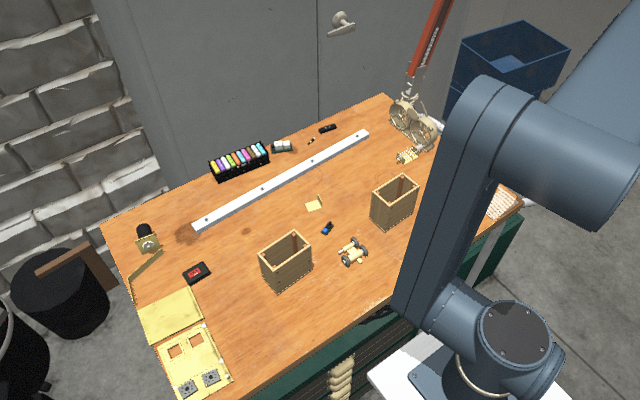

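The top view shows the crates at about (252,250) and (376,251). The rail runs from (211,167) to (419,151) and is slightly skewed. The bogie is at (315,268) and the board at (312,232). Next I measure them in 3D.

```bash
python3 - <<'E'
import numpy as np,cv2
W=np.load('top0.npy'); x,y,z=W[...,0],W[...,1],W[...,2]
def rep(n,m):
    P=W[m][:,:2].astype(np.float32); r=cv2.minAreaRect(P*1000)
    print(n,len(P),'rect',np.round(r[0],1),np.round(r[1],1),round(r[2],1),'z',np.round(np.nanpercentile(W[m][:,2],[5,50,95]),3),'box',np.round(cv2.boxPoints(r)).tolist())
def box(u0,u1,v0,v1,zl,zh):
    m=np.zeros(z.shape,bool); m[v0:v1,u0:u1]=True; return m&(z>zl)&(z<zh)
rep('L rim',box(220,285,225,275,.108,.122)); rep('R rim',box(345,410,225,275,.108,.122))
m=box(205,425,140,180,.014,.026); rep('rail',m)
# near edge fit
us=np.where(m.any(0))[0]; E=np.array([[y[:,u][m[:,u]].mean(),np.nanmin(x[:,u][m[:,u]])] for u in us if 215<u<415]); C=np.array([[y[:,u][m[:,u]].mean(),np.nanmean(x[:,u][m[:,u]])] for u in us if 215<u<415])
print('near edge',np.polyfit(*E.T,1),'centre',np.polyfit(*C.T,1))
for n,b in dict(bogie=(300,332,254,284),board=(303,322,225,240),brk=(305,330,192,212),radio=(183,207,202,218),gear=(420,456,192,212)).items(): rep(n,box(*b,.006,.06))
rep('table',box(280,340,210,225,-.02,.02))
E
```

```text
L rim 334 rect [452.9 169.7] [ 64.3 112.1] 5.3 z [0.109 0.113 0.118] box [[416.0, 223.0], [426.0, 111.0], [490.0, 117.0], [480.0, 228.0]]
R rim 329 rect [ 443.4 -162.1] [ 64.6 111. ] 3.1 z [0.109 0.113 0.117] box [[408.0, -108.0], [414.0, -219.0], [479.0, -216.0], [473.0, -105.0]]
rail 2041 rect [725.6  -4.7] [ 32.8 620.3] 3.0 z [0.015 0.019 0.023] box [[693.0, 304.0], [726.0, -315.0], [758.0, -314.0], [726.0, 306.0]]
near edge [-0.05232546  0.71149065] centre [-0.05211566  0.72502436]
bogie 304 rect [404.3   4.6] [64.8 67.7] 88.3 z [0.012 0.022 0.03 ] box [[369.0, -27.0], [437.0, -29.0], [439.0, 36.0], [371.0, 38.0]]
board 59 rect [501.1   6.6] [29.6 38.1] 22.1 z [0.006 0.01  0.017] box [[480.0, 19.0], [495.0, -17.0], [522.0, -5.0], [508.0, 30.0]]
brk 8 rect [587.9  -9.1] [17.  41.7] 10.4 z [0.011 0.024 0.03 ] box [[576.0, 10.0], [583.0, -31.0], [600.0, -28.0], [592.0, 13.0]]
radio 264 rect [581.8 357.3] [38.9 58.8] 3.5 z [0.01  0.016 0.02 ] box [[561.0, 385.0], [564.0, 327.0], [603.0, 329.0], [599.0, 388.0]]
gear 181 rect [ 587.2 -358.4] [98.2 36.6] 89.3 z [0.011 0.022 0.027] box [[568.0, -407.0], [605.0, -408.0], [606.0, -310.0], [570.0, -309.0]]
table 897 rect [553.   16.2] [173.7  42.9] 88.0 z [-0.005 -0.001  0.003] box [[529.0, -70.0], [571.0, -71.0], [577.0, 102.0], [535.0, 104.0]]
```

Request:
{"name": "jog_arm", "arguments": {"rows": [{"wz":8.9,"claw":0},{"wz":8.8,"claw":0},{"tx":0.033,"ty":-0.052},{"tx":0.033,"ty":-0.052},{"tx":0.033,"ty":-0.052},{"tx":0.033,"ty":-0.052},{"tx":0.033,"ty":-0.052},{"tx":0.033,"ty":-0.052}]}}

```text
schema error: expected keys wx, wy, wz, tx, ty, tz, claw
```

Request:
{"name": "jog_arm", "arguments": {"rows": [{"wx":0,"wy":0,"wz":8.9,"tx":0,"ty":0,"tz":0,"claw":0},{"wx":0,"wy":0,"wz":8.8,"tx":0,"ty":0,"tz":0,"claw":0},{"wx":0,"wy":0,"wz":0,"tx":0.033,"ty":-0.052,"tz":0,"claw":0},{"wx":0,"wy":0,"wz":0,"tx":0.033,"ty":-0.052,"tz":0,"claw":0},{"wx":0,"wy":0,"wz":0,"tx":0.033,"ty":-0.052,"tz":0,"claw":0},{"wx":0,"wy":0,"wz":0,"tx":0.033,"ty":-0.052,"tz":0,"claw":0},{"wx":0,"wy":0,"wz":0,"tx":0.033,"ty":-0.052,"tz":0,"claw":0},{"wx":0,"wy":0,"wz":0,"tx":0.033,"ty":-0.052,"tz":0,"claw":0}]}}

```text
time: 1.1
position: [0.3677, -0.1668, 0.2309]
eef_rot: [0.0, 1.0, 0.027, 0.0]
contact_force: [1.0, -0.4, -0.5]
gripper_width: 0.5
```

Request:
{"name": "jog_arm", "arguments": {"rows": [{"wx":0,"wy":0,"wz":0,"tx":0,"ty":0,"tz":0.047,"claw":0},{"wx":0,"wy":0,"wz":0,"tx":0,"ty":0,"tz":0.047,"claw":0},{"wx":0,"wy":0,"wz":0,"tx":0,"ty":0,"tz":0.044,"claw":0},{"wx":0,"wy":0,"wz":0,"tx":0.015,"ty":0,"tz":0,"claw":0},{"wx":0,"wy":0,"wz":0,"tx":0.01,"ty":0,"tz":0,"claw":0},{"wx":0,"wy":0,"wz":0,"tx":0.01,"ty":0,"tz":0,"claw":0},{"wx":0,"wy":0,"wz":0,"tx":0.01,"ty":0,"tz":0,"claw":0},{"wx":0,"wy":0,"wz":0,"tx":0.01,"ty":0,"tz":0,"claw":0}]}}

```text
time: 2.1
position: [0.4238, -0.1663, 0.0949]
eef_rot: [0.001, 1.0, 0.027, 0.001]
contact_force: [-1.5, 0.2, 1.8]
gripper_width: 0.496
```

```bash
python3 - <<'E'
from h import *
im,d,W=grab('scene'); cv2.imwrite('pics/s1.png',cv2.resize(im[130:310,220:460,::-1],None,fx=2.5,fy=2.5))
E
```

```text
(no output)
```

View pics/s1.png

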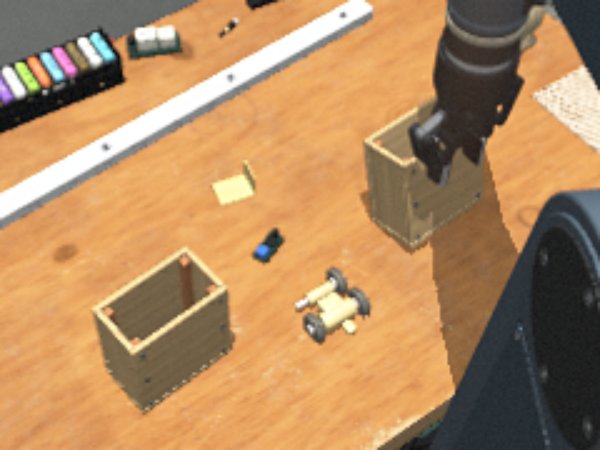

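The right crate, with the gripper against its near wall at crop (440,150), is starting to tip and has not slid. I keep pushing.

Request:
{"name": "jog_arm", "arguments": {"rows": [{"wx":0,"wy":0,"wz":0,"tx":0.01,"ty":0,"tz":0,"claw":0},{"wx":0,"wy":0,"wz":0,"tx":0.01,"ty":0,"tz":0,"claw":0},{"wx":0,"wy":0,"wz":0,"tx":0.01,"ty":0,"tz":0,"claw":0},{"wx":0,"wy":0,"wz":0,"tx":0.01,"ty":0,"tz":0,"claw":0},{"wx":0,"wy":0,"wz":0,"tx":0.01,"ty":0,"tz":0,"claw":0},{"wx":0,"wy":0,"wz":0,"tx":0,"ty":0,"tz":0,"claw":0},{"wx":0,"wy":0,"wz":0,"tx":0,"ty":0,"tz":0,"claw":0}]}}

```text
time: 3.02
position: [0.4719, -0.1629, 0.0932]
eef_rot: [-0.0, 1.0, 0.027, -0.0]
contact_force: [0.1, -0.3, 0.8]
gripper_width: 0.502
```

```bash
python3 - <<'E'
from h import *
im,d,W=grab('top'); m=np.zeros(d.shape,bool); m[190:285,340:420]=1
P=W[m]; P=P[(P[:,2]>.03)&(P[:,1]>-.25)&(P[:,1]<-.08)&(P[:,0]>.4)]
for lo in np.arange(.44,.64,.02):
    q=P[(P[:,0]>=lo)&(P[:,0]<lo+.02)]; print(round(lo,2),len(q),np.round(np.percentile(q[:,2],[5,50,95]),3) if len(q) else '')
E
```

```text
0.44 608 [0.42  0.563 0.57 ]
0.46 652 [0.194 0.561 0.568]
0.48 517 [0.062 0.559 0.566]
0.5 361 [0.06  0.544 0.562]
0.52 173 [0.059 0.063 0.067]
0.54 200 [0.057 0.063 0.066]
0.56 221 [0.059 0.063 0.066]
0.58 135 [0.058 0.062 0.066]
0.6 0 
0.62 0
```

The right crate is lying: its top is level at z≈0.063. Next is the left crate.

Request:
{"name": "jog_arm", "arguments": {"rows": [{"wx":0,"wy":0,"wz":0,"tx":0,"ty":0,"tz":-0.055,"claw":0},{"wx":0,"wy":0,"wz":-1.9,"tx":0,"ty":0,"tz":-0.05,"claw":0},{"wx":0,"wy":0,"wz":0,"tx":-0.011,"ty":-0.0555,"tz":0,"claw":0},{"wx":0,"wy":0,"wz":0,"tx":-0.011,"ty":-0.0555,"tz":0,"claw":0},{"wx":0,"wy":0,"wz":0,"tx":-0.011,"ty":-0.0555,"tz":0,"claw":0},{"wx":0,"wy":0,"wz":0,"tx":-0.011,"ty":-0.0555,"tz":0,"claw":0},{"wx":0,"wy":0,"wz":0,"tx":-0.011,"ty":-0.0555,"tz":0,"claw":0},{"wx":0,"wy":0,"wz":0,"tx":-0.011,"ty":-0.0555,"tz":0,"claw":0}]}}

```text
time: 4.08
position: [0.3804, 0.1283, 0.1987]
eef_rot: [-0.016, 0.998, 0.067, -0.001]
contact_force: [0.1, -0.2, -0.0]
gripper_width: 0.501
```

Request:
{"name": "jog_arm", "arguments": {"rows": [{"wx":0,"wy":0,"wz":0,"tx":0,"ty":0,"tz":0,"claw":0}]}}

```text
time: 4.2
position: [0.381, 0.1265, 0.1986]
eef_rot: [-0.015, 0.998, 0.065, -0.001]
contact_force: [0.2, 0.5, -0.4]
gripper_width: 0.497
```

Request:
{"name": "jog_arm", "arguments": {"rows": [{"wx":-1.7,"wy":0,"wz":2.4,"tx":0,"ty":0,"tz":0,"claw":0},{"wx":0,"wy":0,"wz":0,"tx":-0.001,"ty":-0.018,"tz":0,"claw":0},{"wx":0,"wy":0,"wz":0,"tx":-0.001,"ty":-0.018,"tz":0,"claw":0},{"wx":0,"wy":0,"wz":0,"tx":0,"ty":0,"tz":0,"claw":0}]}}

```text
time: 4.7
position: [0.3799, 0.1255, 0.1992]
eef_rot: [-0.016, 0.998, 0.063, -0.002]
contact_force: [-1.0, -0.8, 0.9]
gripper_width: 0.502
```

```bash
python3 - <<'E'
from h import *
s=status.sense()
for k in('joint_positions','qvel','position','eef_rot'): print(k,np.round(s[k],4))
E
```

```text
joint_positions [ 0.1255 -0.2876 -0.2698  1.5901  0.032   3.1406]
qvel [ 0.0026 -0.0006 -0.001  -0.0016 -0.0101 -0.0009]
position [0.3799 0.1255 0.1992]
eef_rot [-0.0159  0.9979  0.0632 -0.0017]
```

Joint 6 is at its limit. I'll take the equivalent half-turned grasp.

Request:
{"name": "jog_arm", "arguments": {"rows": [{"wx":0,"wy":0,"wz":-10.5,"tx":0,"ty":0,"tz":0,"claw":0},{"wx":0,"wy":0,"wz":-10.5,"tx":0,"ty":0,"tz":0,"claw":0},{"wx":0,"wy":0,"wz":-10.5,"tx":0,"ty":0,"tz":0,"claw":0},{"wx":0,"wy":0,"wz":-10.5,"tx":0,"ty":0,"tz":0,"claw":0},{"wx":0,"wy":0,"wz":-10.5,"tx":0,"ty":0,"tz":0,"claw":0},{"wx":0,"wy":0,"wz":-10.5,"tx":0,"ty":0,"tz":0,"claw":0},{"wx":0,"wy":0,"wz":-10.5,"tx":0,"ty":0,"tz":0,"claw":0},{"wx":0,"wy":0,"wz":-10.5,"tx":0,"ty":0,"tz":0,"claw":0}]}}

```text
time: 5.7
position: [0.3798, 0.1255, 0.1992]
eef_rot: [-0.013, 0.697, 0.717, 0.009]
contact_force: [0.0, -0.2, -0.6]
gripper_width: 0.503
```

Request:
{"name": "jog_arm", "arguments": {"rows": [{"wx":0,"wy":0,"wz":-10.5,"tx":0,"ty":0,"tz":0,"claw":0},{"wx":0,"wy":0,"wz":-10.5,"tx":0,"ty":0,"tz":0,"claw":0},{"wx":0,"wy":0,"wz":-10.5,"tx":0,"ty":0,"tz":0,"claw":0},{"wx":0,"wy":0,"wz":-10.5,"tx":0,"ty":0,"tz":0,"claw":0},{"wx":0,"wy":0,"wz":-10.5,"tx":0,"ty":0,"tz":0,"claw":0},{"wx":0,"wy":0,"wz":-10.5,"tx":0,"ty":0,"tz":0,"claw":0},{"wx":0,"wy":0,"wz":-10.5,"tx":0,"ty":0,"tz":0,"claw":0},{"wx":0,"wy":0,"wz":-10.5,"tx":0,"ty":0,"tz":0,"claw":0}]}}

```text
time: 6.7
position: [0.3798, 0.1256, 0.1992]
eef_rot: [-0.003, 0.038, 0.999, 0.016]
contact_force: [0.5, 0.4, 0.1]
gripper_width: 0.499
```

Request:
{"name": "jog_arm", "arguments": {"rows": [{"wx":0,"wy":0,"wz":0,"tx":0,"ty":0,"tz":0,"claw":0}]}}

```text
time: 6.82
position: [0.3798, 0.1255, 0.1992]
eef_rot: [-0.003, 0.042, 0.999, 0.015]
contact_force: [0.3, 0.2, 0.3]
gripper_width: 0.5
```

```bash
cat >> h.py <<'E'
from scipy.spatial.transform import Rotation as Ro
def need(p,yaw):
    "turn (deg, tool axes) and then shift (in the turned tool axes) to flipped-down pose with pushing direction yaw"
    s=status.sense(); R=Ro.from_quat(s['eef_rot'],scalar_first=True)
    a=np.radians(yaw); n=np.array([np.cos(a),np.sin(a),0]); z=np.array([0,0,-1.])
    T=Ro.from_matrix(np.c_[-n,np.cross(z,-n),z])
    print('t',s['time'],'j6',round(s['joint_positions'][5],2),'pos',np.round(s['position'],4),'turn',np.round((R.inv()*T).as_rotvec(degrees=True),2),'shift',np.round(T.inv().apply(np.array(p)-s['position']),4))
E
python3 -c "
from h import *
need([.376,.163,.093],5)"
```

```text
t 6.825 j6 0.21 pos [0.3798 0.1255 0.1992] turn [ 1.79 -0.31 -9.86] shift [0.0006 0.0376 0.1062]
```

Request:
{"name": "jog_arm", "arguments": {"rows": [{"wx":1.8,"wy":-0.3,"wz":-9.9,"tx":0,"ty":0,"tz":0,"claw":0},{"wx":0,"wy":0,"wz":0,"tx":0,"ty":0.0375,"tz":0,"claw":0},{"wx":0,"wy":0,"wz":0,"tx":0,"ty":0,"tz":0.053,"claw":0},{"wx":0,"wy":0,"wz":0,"tx":0,"ty":0,"tz":0.053,"claw":0},{"wx":0,"wy":0,"wz":0,"tx":0,"ty":0,"tz":0,"claw":0}]}}

```text
time: 7.45
position: [0.3702, 0.1615, 0.0871]
eef_rot: [-0.007, -0.044, 0.999, -0.001]
contact_force: [-1.1, -0.3, -0.1]
gripper_width: 0.5
```

```bash
python3 -c "
from h import *
need([.376,.163,.093],5)"
```

```text
t 7.45 j6 0.16 pos [0.3702 0.1615 0.0871] turn [-0.13 -0.82  0.05] shift [-0.0059  0.001  -0.0059]
```

Request:
{"name": "jog_arm", "arguments": {"rows": [{"wx":0,"wy":-0.8,"wz":0,"tx":-0.02,"ty":0,"tz":-0.005,"claw":0},{"wx":0,"wy":0,"wz":0,"tx":-0.015,"ty":0,"tz":0,"claw":0},{"wx":0,"wy":0,"wz":0,"tx":-0.01,"ty":0,"tz":0,"claw":0},{"wx":0,"wy":0,"wz":0,"tx":-0.01,"ty":0,"tz":0,"claw":0},{"wx":0,"wy":0,"wz":0,"tx":-0.01,"ty":0,"tz":0,"claw":0},{"wx":0,"wy":0,"wz":0,"tx":-0.01,"ty":0,"tz":0,"claw":0},{"wx":0,"wy":0,"wz":0,"tx":-0.01,"ty":0,"tz":0,"claw":0},{"wx":0,"wy":0,"wz":0,"tx":-0.01,"ty":0,"tz":0,"claw":0}]}}

```text
time: 8.45
position: [0.4717, 0.1715, 0.0989]
eef_rot: [0.007, -0.045, 0.999, 0.0]
contact_force: [0.3, 0.2, -0.1]
gripper_width: 0.497
```

Request:
{"name": "jog_arm", "arguments": {"rows": [{"wx":0,"wy":0,"wz":0,"tx":-0.01,"ty":0,"tz":0,"claw":0},{"wx":0,"wy":0,"wz":0,"tx":-0.008,"ty":0,"tz":0,"claw":0},{"wx":0,"wy":0,"wz":0,"tx":0,"ty":0,"tz":0,"claw":0},{"wx":0,"wy":0,"wz":0,"tx":0,"ty":0,"tz":0,"claw":0}]}}

```text
time: 8.95
position: [0.4887, 0.1731, 0.0994]
eef_rot: [0.007, -0.045, 0.999, 0.0]
contact_force: [0.3, -0.1, -1.0]
gripper_width: 0.498
```

Request:
{"name": "jog_arm", "arguments": {"rows": [{"wx":0,"wy":0,"wz":0,"tx":0,"ty":0,"tz":-0.05,"claw":0},{"wx":0,"wy":0,"wz":0,"tx":0.05,"ty":0,"tz":-0.03,"claw":0},{"wx":0,"wy":0,"wz":0,"tx":0.05,"ty":0,"tz":0,"claw":0},{"wx":0,"wy":0,"wz":0,"tx":0,"ty":0,"tz":0,"claw":0}]}}

```text
time: 9.45
position: [0.3849, 0.1638, 0.1779]
eef_rot: [0.006, -0.046, 0.999, 0.0]
contact_force: [0.6, 1.1, 0.5]
gripper_width: 0.495
```

```bash
python3 - <<'E'
from h import *
im,d,W=grab('scene'); cv2.imwrite('pics/s2.png',cv2.resize(im[130:310,180:460,::-1],None,fx=2.5,fy=2.5,interpolation=cv2.INTER_CUBIC))
im,d,W=grab('top','t2.png'); 
for s in (1,-1):
    m=(W[...,2]>.052)&(W[...,2]<.072)&(s*W[...,1]>.08)&(s*W[...,1]<.26)&(W[...,0]>.46)&(W[...,0]<.68)
    r=cv2.minAreaRect(W[m][:,:2].astype(np.float32)*1000); print(s,m.sum(),np.round(r[0]),np.round(r[1]),round(r[2],1),np.round(cv2.boxPoints(r)).tolist())
E
```

```text
1 1627 [545. 177.] [116. 111.] 5.1 [[483.0, 227.0], [492.0, 117.0], [608.0, 127.0], [599.0, 238.0]]
-1 1614 [ 534. -158.] [116. 108.] 3.5 [[473.0, -107.0], [479.0, -215.0], [595.0, -208.0], [588.0, -100.0]]
```

View pics/s2.png

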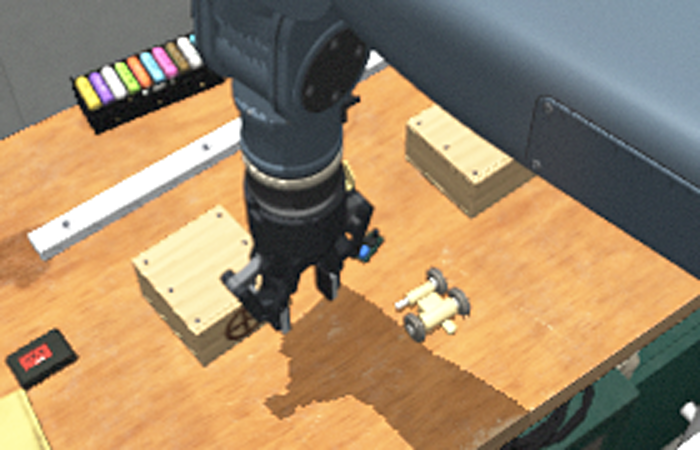

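The ring stamp shows on the left crate's underside at crop (242,325). The visible part of the right crate's underside is bare, and both crates lie flat. I'll push the left one.

```bash
python3 -c "
from h import *
need([.442,.169,.022],3)"
```

```text
t 9.55 j6 0.15 pos [0.3882 0.1641 0.1783] turn [0.03 0.89 2.19] shift [-0.054   0.0021  0.1563]
```

Request:
{"name": "jog_arm", "arguments": {"rows": [{"wx":0,"wy":0.9,"wz":2.2,"tx":0,"ty":0,"tz":0,"claw":0},{"wx":0,"wy":0,"wz":0,"tx":-0.022,"ty":0.001,"tz":0.052,"claw":0},{"wx":0,"wy":0,"wz":0,"tx":-0.022,"ty":0.001,"tz":0.052,"claw":0},{"wx":0,"wy":0,"wz":0,"tx":-0.01,"ty":0,"tz":0.052,"claw":0},{"wx":0,"wy":0,"wz":0,"tx":0,"ty":0,"tz":0,"claw":0}]}}

```text
time: 10.18
position: [0.4381, 0.1676, 0.0167]
eef_rot: [-0.007, -0.025, 1.0, -0.001]
contact_force: [-1.6, 0.2, -0.3]
gripper_width: 0.499
```

```bash
python3 -c "
from h import *
need([.442,.169,.022],3)"
```

```text
t 10.175 j6 0.17 pos [0.4381 0.1676 0.0167] turn [-0.1  -0.78 -0.13] shift [-0.0039  0.0012 -0.0053]
```

Request:
{"name": "jog_arm", "arguments": {"rows": [{"wx":0,"wy":0,"wz":0,"tx":-0.02,"ty":0.001,"tz":-0.004,"claw":0},{"wx":0,"wy":0,"wz":0,"tx":-0.015,"ty":0,"tz":0,"claw":0},{"wx":0,"wy":0,"wz":0,"tx":-0.01,"ty":0,"tz":0,"claw":0},{"wx":0,"wy":0,"wz":0,"tx":-0.01,"ty":0,"tz":0,"claw":0},{"wx":0,"wy":0,"wz":0,"tx":-0.01,"ty":0,"tz":0,"claw":0},{"wx":0,"wy":0,"wz":0,"tx":-0.01,"ty":0,"tz":0,"claw":0},{"wx":0,"wy":0,"wz":0,"tx":-0.01,"ty":0,"tz":0,"claw":0},{"wx":0,"wy":0,"wz":0,"tx":-0.01,"ty":0,"tz":0,"claw":0}]}}

```text
time: 11.18
position: [0.5371, 0.1747, 0.0258]
eef_rot: [-0.001, -0.026, 1.0, 0.0]
contact_force: [-4.3, 0.5, 4.5]
gripper_width: 0.501
```

```bash
cat > chk.py <<'E'
from h import *
im,d,W=grab('top')
for s in (1,-1):
    m=(W[...,2]>.052)&(W[...,2]<.072)&(s*W[...,1]>.08)&(s*W[...,1]<.26)&(W[...,0]>.46)&(W[...,0]<.75)
    r=cv2.minAreaRect(W[m][:,:2].astype(np.float32)*1000); print(s,m.sum(),np.round(r[0]),np.round(r[1]),round(r[2],1),np.round(cv2.boxPoints(r)).tolist())
    P=W[m]; f=[]
    for lo in np.arange(s*.17-.045,s*.17+.05,.01):
        q=P[abs(P[:,1]-lo)<.006]
        if len(q): f.append([lo,q[:,0].max()])
    c=np.polyfit(*np.array(f).T,1); y=s*.18; print('far edge yaw',np.degrees(-c[0]),'gap mm',1000*(.7105-.0522*y-np.polyval(c,y)))
need([.6,.18,.02],3)
cv2.imwrite('pics/t_last.png',cv2.resize(im[130:270,190:430,::-1],None,fx=3,fy=3,interpolation=cv2.INTER_CUBIC))
E
python3 chk.py
```

```text
1 743 [597. 160.] [134.  77.] 3.5 [[528.0, 195.0], [533.0, 118.0], [666.0, 126.0], [662.0, 203.0]]
far edge yaw 2.626308378157464 gap mm 38.458831738338304
-1 1617 [ 534. -158.] [115. 109.] 3.5 [[473.0, -107.0], [479.0, -215.0], [595.0, -208.0], [588.0, -100.0]]
far edge yaw -1.185741148769987 gap mm 129.95105528487528
t 11.225 j6 0.14 pos [0.5391 0.1747 0.0259] turn [ 0.01  0.06 -0.06] shift [-0.0611  0.0021  0.0059]
```

Pushing force is about 4 N and about 38 mm is left. I push on slowly.

Request:
{"name": "jog_arm", "arguments": {"rows": [{"wx":0,"wy":0,"wz":0,"tx":-0.01,"ty":0,"tz":0.004,"claw":0},{"wx":0,"wy":0,"wz":0,"tx":-0.01,"ty":0,"tz":0,"claw":0},{"wx":0,"wy":0,"wz":0,"tx":-0.008,"ty":0,"tz":0,"claw":0},{"wx":0,"wy":0,"wz":0,"tx":-0.004,"ty":0,"tz":0,"claw":0}]}}

```text
time: 11.72
position: [0.5681, 0.1765, 0.0231]
eef_rot: [-0.002, -0.026, 1.0, 0.0]
contact_force: [-10.4, -0.5, 11.7]
gripper_width: 0.499
```

```bash
python3 chk.py
```

```text
1 687 [626. 156.] [138.  66.] 4.2 [[555.0, 184.0], [560.0, 118.0], [698.0, 128.0], [693.0, 194.0]]
far edge yaw 1.6338561132295182 gap mm 7.712805296293812
-1 1617 [ 534. -158.] [115. 109.] 3.1 [[473.0, -106.0], [479.0, -215.0], [594.0, -209.0], [588.0, -100.0]]
far edge yaw -9.62010814465764 gap mm 133.86880461442874
t 11.775 j6 0.14 pos [0.5687 0.1766 0.023 ] turn [ 0.03 -0.14 -0.02] shift [-0.0315  0.0018  0.003 ]
```

Request:
{"name": "jog_arm", "arguments": {"rows": [{"wx":0,"wy":0,"wz":0,"tx":-0.002,"ty":0,"tz":0,"claw":0},{"wx":0,"wy":0,"wz":0,"tx":0,"ty":0,"tz":0,"claw":0}]}}

```text
time: 12.02
position: [0.57, 0.1766, 0.0231]
eef_rot: [-0.001, -0.026, 1.0, 0.0]
contact_force: [-7.9, -0.8, 8.8]
gripper_width: 0.501
```

Request:
{"name": "jog_arm", "arguments": {"rows": [{"wx":0,"wy":0,"wz":0,"tx":-0.002,"ty":0,"tz":-0.001,"claw":0},{"wx":0,"wy":0,"wz":0,"tx":-0.002,"ty":0,"tz":0,"claw":0}]}}

```text
time: 12.28
position: [0.5743, 0.1767, 0.0231]
eef_rot: [-0.001, -0.026, 1.0, 0.0]
contact_force: [-5.9, -0.6, 6.3]
gripper_width: 0.502
```

Request:
{"name": "jog_arm", "arguments": {"rows": [{"wx":0,"wy":0,"wz":0,"tx":-0.002,"ty":0,"tz":0,"claw":0}]}}

```text
time: 12.4
position: [0.5758, 0.1768, 0.0231]
eef_rot: [-0.002, -0.026, 1.0, 0.0]
contact_force: [-10.4, -0.3, 9.4]
gripper_width: 0.501
```

Request:
{"name": "jog_arm", "arguments": {"rows": [{"wx":0,"wy":0,"wz":0,"tx":-0.002,"ty":0,"tz":0,"claw":0},{"wx":0,"wy":0,"wz":0,"tx":0,"ty":0,"tz":0,"claw":0}]}}

```text
time: 12.65
position: [0.5756, 0.1768, 0.0231]
eef_rot: [-0.004, -0.026, 1.0, -0.0]
contact_force: [-12.4, -0.2, 10.7]
gripper_width: 0.5
```

```bash
python3 chk.py; python3 - <<'E'
from h import *
im,d,W=grab('scene'); cv2.imwrite('pics/s3.png',cv2.resize(im[130:310,180:420,::-1],None,fx=3,fy=3,interpolation=cv2.INTER_CUBIC))
E
```

```text
1 668 [633. 155.] [140.  63.] 3.4 [[561.0, 183.0], [565.0, 120.0], [705.0, 128.0], [701.0, 191.0]]
far edge yaw 3.559246141419497 gap mm 0.44516357266133344
-1 1619 [ 534. -158.] [116. 109.] 3.2 [[473.0, -107.0], [479.0, -215.0], [595.0, -209.0], [589.0, -100.0]]
far edge yaw -2.7054676935532025 gap mm 130.78642199054315
t 12.7 j6 0.13 pos [0.5756 0.1768 0.0231] turn [ 0.   -0.45 -0.01] shift [-0.0245  0.0019  0.0031]
```

View pics/s3.png

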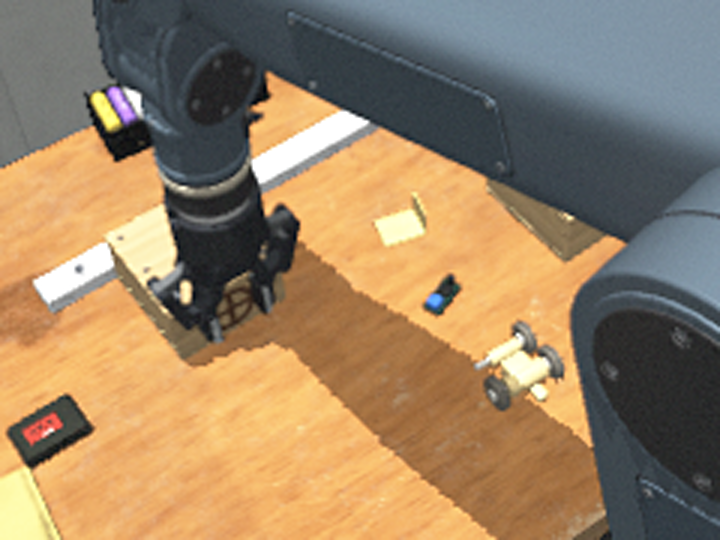

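The stamped crate, with its ring at crop (235,303), is at the rail. The TCP has stopped advancing while the force rises. I seat it with a small extra press, then back off, keeping clear of the right crate.

Request:
{"name": "jog_arm", "arguments": {"rows": [{"wx":0,"wy":0,"wz":0,"tx":-0.002,"ty":0,"tz":0,"claw":0},{"wx":0,"wy":0,"wz":0,"tx":0,"ty":0,"tz":0,"claw":0}]}}

```text
time: 13.0
position: [0.5756, 0.1768, 0.0232]
eef_rot: [-0.006, -0.026, 1.0, -0.0]
contact_force: [-17.6, -1.2, 14.5]
gripper_width: 0.502
```

Request:
{"name": "jog_arm", "arguments": {"rows": [{"wx":0,"wy":0,"wz":0,"tx":0.012,"ty":0,"tz":0,"claw":0},{"wx":0,"wy":0,"wz":0,"tx":0.05,"ty":0,"tz":0,"claw":0},{"wx":0,"wy":0,"wz":0,"tx":0.05,"ty":0,"tz":-0.03,"claw":0},{"wx":0,"wy":0,"wz":0,"tx":0.05,"ty":0,"tz":-0.035,"claw":0},{"wx":0,"wy":0,"wz":0,"tx":0.02,"ty":0,"tz":-0.055,"claw":0},{"wx":0,"wy":0,"wz":0,"tx":0.02,"ty":0,"tz":-0.055,"claw":0},{"wx":0,"wy":0,"wz":0,"tx":0,"ty":0,"tz":0,"claw":0},{"wx":0,"wy":0,"wz":0,"tx":0,"ty":0,"tz":0,"claw":0}]}}

```text
time: 14.0
position: [0.3803, 0.1666, 0.198]
eef_rot: [0.0, -0.026, 1.0, 0.0]
contact_force: [0.2, 0.1, -0.1]
gripper_width: 0.5
```

```bash
python3 chk.py
```

```text
1 1572 [644. 180.] [117. 112.] 3.3 [[582.0, 232.0], [589.0, 121.0], [705.0, 128.0], [699.0, 239.0]]
far edge yaw 2.3284570078896567 gap mm -0.05406266545526783
-1 1613 [ 534. -158.] [116. 108.] 3.5 [[473.0, -107.0], [479.0, -215.0], [595.0, -208.0], [588.0, -100.0]]
far edge yaw -9.015083771667976 gap mm 133.86076067523112
t 14.05 j6 0.2 pos [0.3796 0.1664 0.1968] turn [-0.   -0.11 -0.05] shift [-0.2209  0.002   0.1768]
```

View pics/t_last.png

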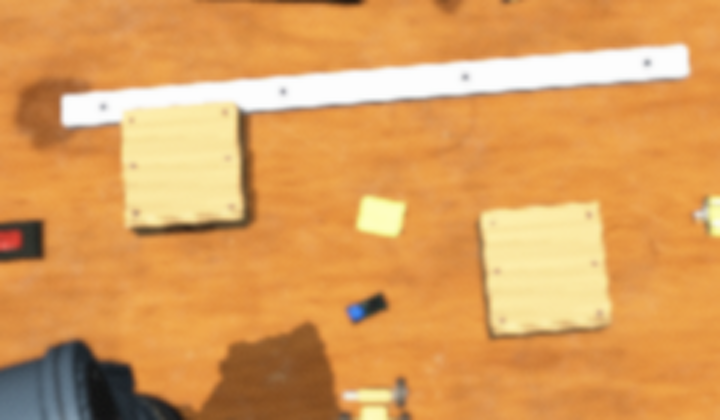

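The left crate at crop (183,165) is flush with the rail and square to it. The right crate at (545,268) lies well short, the parts in view have not moved, and the arm is clear. I hand in.

```bash
python3 -c "
from plant import ticket; print(ticket.sign_off())"
```

```text
the job is handed in; nothing more can be done
None
```

I tipped both crates over backwards onto their far walls. The stamp was on the left crate, so I pushed that one, still lying, against the dispatch rail and handed the job in after about 14 s.

**Stamped (left) crate:** The last top image put the gap to the rail at about 0 mm, within the 2 mm calibration. Its yaw measured 3.3° against the rail's 3.0°. At contact the arm stopped advancing while the push force rose to about 18 N.

**Bare (right) crate:** It lies flat, about 130 mm short of the rail. The visible part of its underside was bare, but the arm hid the rest, so I relied on having seen the ring clearly on the left crate.

**Loose parts and arm:** The parts in view of the last picture looked unmoved by eye. I did not re-measure them, and the gear box and bogie were only partly in view. The arm was clear and reading about 0 N at the end.

**Problems and disagreements:**
- Joint 6 reached its range limit on the way to the left crate. I turned the gripper half a turn and carried on.
- The far-edge yaw fit for the right crate was noisy, between -1° and -10°, because its bands reached past the crate's edge. I used the rectangle fit instead (about 3°).

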